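Kit a spindle bearing set onto its stand

TASK

Kit the bearing set for the drill spindle on the upright pin of the stand, in build order: first the spacer tube, down on the base, then the smaller of the two ball bearings on top of it, and last the thin notched lock ring on top of the bearing. All three must end lying flat, threaded over the pin and let go.

Things in the scene. Friction and masses are not known exactly. Their poses are not given: they have to be found in the camera images.
- stand: Kitting stand, fixed to the bench: a round dark steel base, 100 mm across and 10 mm thick, with a plain steel pin 12 mm in diameter standing upright at its centre. The pin's top is 70 mm above the bench; its last 6 mm taper to 6 mm. Origin: centre of the base's underside, on the bench; z up along the pin.
- spacer: Spacer: a plain steel tube standing on end on the bench, 50 mm outside diameter, 31 mm bore right through, 28 mm high, 0.18 to 0.37 kg. Origin: centre of its lower end; z along its axis, up.
- bearing: Ball bearing lying flat on the bench: a steel ring with a dark shield between its races, 56 mm outside diameter, 31 mm bore right through, 16 mm high, 0.13 to 0.27 kg (the other bearing on the bench, 76 mm across, is not part of the set). Origin: centre of its underside; z along its axis, up.
- lock_ring: Lock ring lying flat on the bench: a thin steel ring with four dark notches in its rim, 48 mm outside diameter, 31 mm bore right through, 10 mm high, 0.05 to 0.12 kg. Origin: centre of its underside; z along its axis, up.
Mind the look-alikes: they are no part of the job. What is shaped like the bearing but blue or purple is not meant.

How it is judged:
By the outcome, as a careful person would: the job done as asked, in the order asked, and still so for the second after the job is handed in, with the robot touching nothing.
It also fails if it takes over 64 s, if anything falls off the work surface, if the arm or the gripper's body presses on something with over 40 N, if the wrist force passes 120 N, or if a joint passes its speed limit or range.

ROBOT

A 6-joint arm with a two-finger parallel gripper is mounted at the origin on the work surface. World frame = base frame: x ahead of the robot, y to its left, z up, the work surface at z = 0. Lengths are in m, angles in rad, forces in N, time in s.
With the tool pointing down it reaches from about 0.4 to 0.825 m from the base axis. Payload 7 kg.
Tool frame: the origin (TCP) lies at the very end of the fingers, on their centre line; the grasp point (between the pads) lies 19 mm behind it (env.grip_point_offset is the z of the grasp point in the tool frame, in m); z points along the fingers, x is the direction in which the jaws open and shut, and the axes are right-handed (so a half turn about z gives the same grasp; the last joint's range is limited). The gripper opens to 85 mm and grips with 20 to 120 N. Pads are 22 mm wide; open, the fingers measure 114 mm over their backs; the gripper's body (76 mm by 85 mm) begins 54 mm behind the grasp point. The pads swing forward as they close: fully open they stand 13 mm farther back than shut.
Start: joints at [1.487, 0.359, 0.012, 0, -1.224, -0.288], TCP at [0.245, 0.629, 0.231] pointing down, gripper open.
Joint ranges: [-3.07, 3.07], [-1.43, 2.12], [-1.02, 1.25], [-3.03, 1.67], [-3.05, -0], [-3.03, 3.03]. Speed limits (rad/s): [2.39, 2.39, 3.01, 3.14, 3.14, 3.14].

INTERFACE

Orientations are given as a unit quaternion [x, y, z, w].
In Python, from plant import env gives the robot as it stands.
- The arm moves only by the tool step_arm, never from a script. Its argument "series" is a list of rows, each an object with "xyz": the shift along the world's x, y, z in m, a list of three; "rot": the turn, a rotation vector about the world's x, y, z in rad, a list of three. In form: [{"xyz": [dx, dy, dz], "rot": [ax, ay, az]}, ...]. A call has 1 to 10 rows; each row shifts and turns the commanded pose from where the row before left it; what a row does not reach is not made up. A row lasts 1/10 s, in which the tool goes at most 50 mm and 8.59 degrees, less where a joint would pass 70% of its speed; a pose out of reach is approached as far as the arm can. A call is refused whole if a number of a shift passes 0.05 or a number of a turn 0.15, either way. A call with a gripper value outside its range is refused whole. "grip" is the gripper's target within -1 to 1 (shut at 1, half-way at 0, fully open at -1), set as the call begins (left out, the last holds). The fingers move at their own pace and stop on an object; "squeeze" is the grip in N (left out, the last holds). Time passes only in rows, so rows that do not move let the fingers close. It gives the time, the measured TCP pose, the force and the opening at its end, in the units of the state.
- env.read_state(): the state, without advancing time (a new reading comes with each control period).
- env.snapshot(name): name is "scene" or "side" or "wrist"; returns a dict with "pixels" (420x560x3 uint8, red, green, blue), "K" (3x3 intrinsics, pixels), "world_to_cam" (4x4, takes a point from world to camera coordinates). Camera axes: x right, y down, z forward; pixel columns grow to the right and rows downward; lengths in m; the calibration is good to about 2 mm. The wrist camera is an equidistant fisheye: a pixel r from the principal point sees the ray r / f radians off the axis. A picture is of the moment at which its call begins. There is no depth.
- env.job_done(): hands the job in, once; it reports no verdict.
The state is a dict: "time_s": time; "qpos": joint angles; "qvel": joint speeds; "joint_efforts": joint torques, N m; "tool_pos": TCP position; "eef_rot": TCP orientation; "wrist_force": force on the tool from outside, world axes, zero at the start; "torque": the same for the moment, N m; "finger_gap": finger opening in m.
Only numpy, scipy, OpenCV 4.12 (cv2) and the standard library are available. Lean on these libraries where they do the work, as an engineer would, in place of code of your own. Each camera call takes 0.05 s, during which the arm holds its last target.

## Working session

There is one attempt and no reset: what is moved stays moved. The work goes in short steps, Python scripts to look and compute and a tool call to move; the robot and the scene stay as the last step left them, time stands still between calls to the robot, and variables do not carry over. Pictures are saved under pics/ and viewed, and the job is handed in when it is done.

Besides the shell and the picture viewer there is one more tool, called after ">>>" by a JSON object that holds its "fn" and its "kwargs". step_arm: Moves the arm, as the interface text tells. Its arguments: {"type":"object","properties":{"series":{"type":"array"},"grip":{"type":"number"},"squeeze":{"type":"number"}},"required":["series"]}

```bash
mkdir -p pics; ls; python3 - <<'E'
from plant import env
import cv2, numpy as np
for n in ["scene","side","wrist"]:
    s=env.snapshot(n)
    cv2.imwrite(f"pics/{n}0.png",s["pixels"][:,:,::-1])
    np.savez(f"pics/{n}0.npz",**s)
    print(n,s["K"].tolist(),np.round(s["world_to_cam"],4).tolist())
print(env.read_state(), env.grip_point_offset)
E
```

```text
pics
scene [[496.9691887284194, 0.0, 288.16343480282916], [0.0, 496.9691887284194, 208.41537724553535], [0.0, 0.0, 1.0]] [[-0.5879, 0.8087, -0.0212, 0.3144], [0.4394, 0.2972, -0.8477, -0.1761], [-0.6792, -0.5077, -0.53, 1.3599], [0.0, 0.0, 0.0, 1.0]]
side [[405.5051492296758, 0.0, 277.1408247263598], [0.0, 405.5051492296758, 210.16527567274778], [0.0, 0.0, 1.0]] [[0.8753, -0.4837, -0.0016, -0.448], [-0.3244, -0.5845, -0.7437, 0.187], [0.3587, 0.6515, -0.6685, 0.7969], [0.0, 0.0, 0.0, 1.0]]
wrist [[325.19226210127806, 0.0, 279.5311362713375], [0.0, 325.19226210127806, 208.08102096742923], [0.0, 0.0, 1.0]] [[-0.3631, -0.9317, 0.0008, 0.6738], [-0.8857, 0.3455, 0.3101, -0.0403], [-0.2892, 0.1119, -0.9507, 0.3797], [0.0, 0.0, 0.0, 1.0]]
{'time_s': 0.15, 'qpos': array([ 1.48712917e+00,  3.59234308e-01,  1.12667941e-02, -2.53181806e-04,
       -1.22408846e+00, -2.88110098e-01]), 'qvel': array([-0.00042024, -0.00313051,  0.00198712,  0.0021464 ,  0.00050156,
       -0.00105897]), 'joint_efforts': array([-2.02329538e-03, -5.83874309e+01,  2.93653035e+01,  6.94055289e+00,
       -4.23693549e-03,  1.11232016e-06]), 'tool_pos': array([0.24509543, 0.62854177, 0.23057033]), 'eef_rot': array([-5.64201915e-01,  8.25636596e-01, -4.13332504e-04, -4.89898780e-04]), 'wrist_force': array([ 0.49712189,  0.24589917, -0.46894653]), 'torque': array([-0.04336695,  0.0012983 , -0.02585148]), 'finger_gap': 0.08546680987548026} -0.0187
```

View pics/scene0.png

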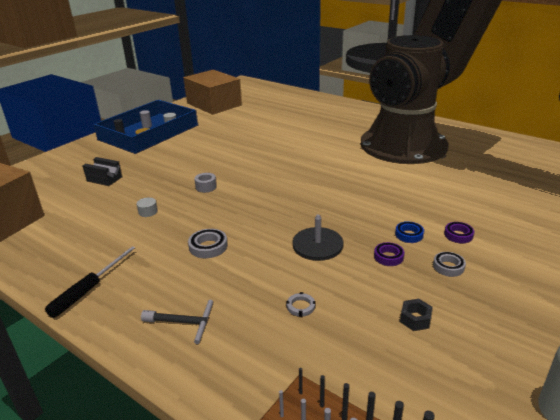

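View pics/side0.png

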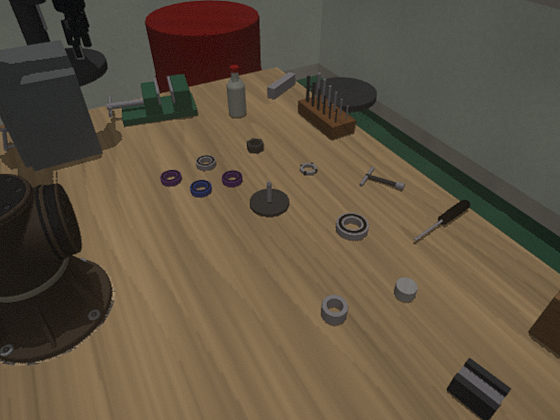

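View pics/wrist0.png

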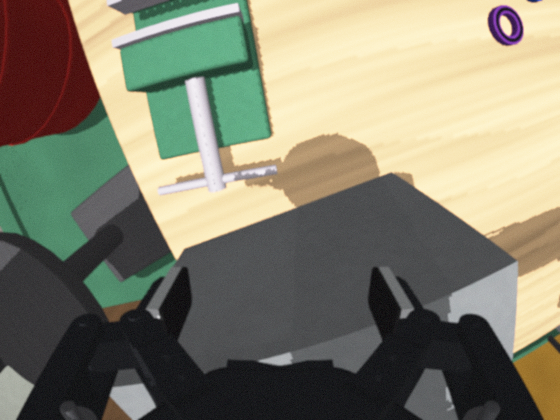

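Side view: the hollow tube is at (335,309), with a solid white cylinder at (405,289). The steel bearing is at (206,162) and the large one at (352,226). The blue and purple rings are at (201,188), (172,178) and (232,178). The lock ring is at (308,169), the nut at (256,145) and the stand at (269,203).
In the scene view the same things are: tube (206,182), solid cylinder (147,207), small bearing (449,264), large bearing (208,242), blue ring (409,232), purple rings (389,254) and (459,232), lock ring (301,304), stand (318,243).

```bash
python3 - <<'E'
import cv2, numpy as np
a=cv2.imread("pics/scene0.png"); b=cv2.imread("pics/side0.png")
def crop(im,c,h=32): 
    return cv2.resize(im[c[1]-h:c[1]+h,c[0]-h:c[0]+h],(196,196),interpolation=cv2.INTER_CUBIC)
r1=np.hstack([crop(a,c) for c in [(206,182),(449,264),(301,304),(318,243)]])
r2=np.hstack([crop(b,c) for c in [(335,309),(206,162),(308,169),(269,200)]])
cv2.imwrite("pics/crops.png",np.vstack([r1,r2]))
E
```

```text
(no output)
```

View pics/crops.png

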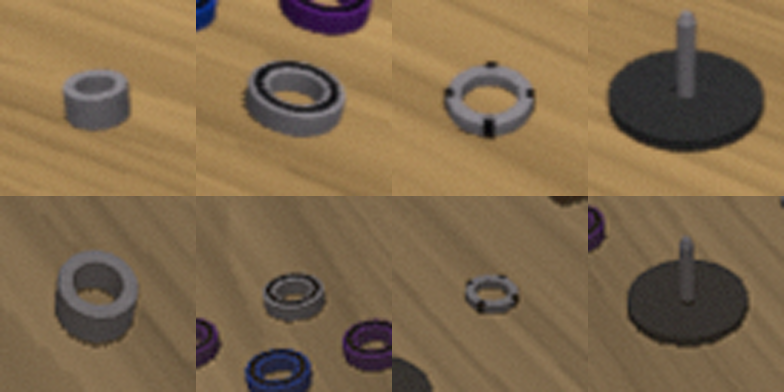

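```bash
cat > h.py <<'E'
import cv2, numpy as np
def ray(s,u,v):
    K=s["K"];T=s["world_to_cam"];R=T[:3,:3];t=T[:3,3]
    d=R.T@np.linalg.solve(K,np.array([u,v,1.])); return -R.T@t, d/np.linalg.norm(d)
def onplane(s,u,v,z):
    o,d=ray(s,u,v); return o+d*(z-o[2])/d[2]
def tri(s1,p1,s2,p2):
    o1,d1=ray(s1,*p1);o2,d2=ray(s2,*p2)
    A=np.stack([d1,-d2],1); k=np.linalg.lstsq(A,o2-o1,rcond=None)[0]
    a=o1+k[0]*d1;b=o2+k[1]*d2; return (a+b)/2,np.linalg.norm(a-b)
def blob(s,c,h,cond):
    im=s["pixels"][c[1]-h:c[1]+h,c[0]-h:c[0]+h]
    im=cv2.resize(im,None,fx=4,fy=4,interpolation=cv2.INTER_CUBIC)
    hsv=cv2.cvtColor(im,cv2.COLOR_RGB2HSV)
    m=cond(hsv).astype(np.uint8)
    m=cv2.morphologyEx(m,cv2.MORPH_CLOSE,np.ones((5,5),np.uint8))
    cs,_=cv2.findContours(m,cv2.RETR_EXTERNAL,cv2.CHAIN_APPROX_NONE)
    cc=max(cs,key=cv2.contourArea)
    hull=cv2.convexHull(cc); M=cv2.moments(hull)
    u=M["m10"]/M["m00"];v=M["m01"]/M["m00"]
    f=lambda q:(q+.5)/4-.5
    return (f(u)+c[0]-h,f(v)+c[1]-h),cv2.contourArea(hull)/16,m,im,cc
E
python3 - <<'E'
from h import *
A=dict(np.load("pics/scene0.npz"));B=dict(np.load("pics/side0.npz"))
steel=lambda h:(h[...,1]<75)|(h[...,2]<45)
dark=lambda h:(h[...,2]<75)&(h[...,1]<110)
rows=[]
for n,a,b,z,c in [("spacer",(206,182),(335,309),.014,steel),("bearing",(449,264),(206,162),.008,steel),("ring",(301,304),(308,169),.005,steel),("base",(318,243),(269,203),.005,dark)]:
    h=32 if n=="base" else 18
    pa,aa,ma,ia,ca=blob(A,a,h,c); pb,ab,mb,ib,cb=blob(B,b,h,c)
    print(n,np.round(pa,1),aa,np.round(pb,1),ab,"A",np.round(onplane(A,*pa,z),4)[:2],"B",np.round(onplane(B,*pb,z),4)[:2],"tri",*[np.round(x,4) for x in tri(A,pa,B,pb)])
    for i,c in((ia,ca),(ib,cb)):
        i=i[:,:,::-1].copy(); cv2.drawContours(i,[cv2.convexHull(c)],-1,(0,0,255),1); rows.append(cv2.resize(i,(190,190)))
cv2.imwrite("pics/m.png",np.vstack([np.hstack(rows[0::2]),np.hstack(rows[1::2])]))
E
```

```text
spacer [205.  181.9] 367.0 [333.9 309.1] 667.28125 A [ 0.4775 -0.2837] B [ 0.4778 -0.2855] tri [ 0.4775 -0.2848  0.0135] 0.0014
bearing [449.  263.6] 645.53125 [205.5 162.3] 261.8125 A [0.4444 0.296 ] B [0.4438 0.2939] tri [0.4439 0.2956 0.0072] 0.0009
ring [300.4 304.2] 537.4375 [308.1 168.4] 180.0625 A [0.6829 0.133 ] B [0.6832 0.1327] tri [0.6831 0.1329 0.005 ] 0.0004
base [317.4 243.4] 1319.5 [269.  201.7] 942.5 A [0.5237 0.0626] B [0.5217 0.0603] tri [0.5223 0.0617 0.0038] 0.0002
```

View pics/m.png

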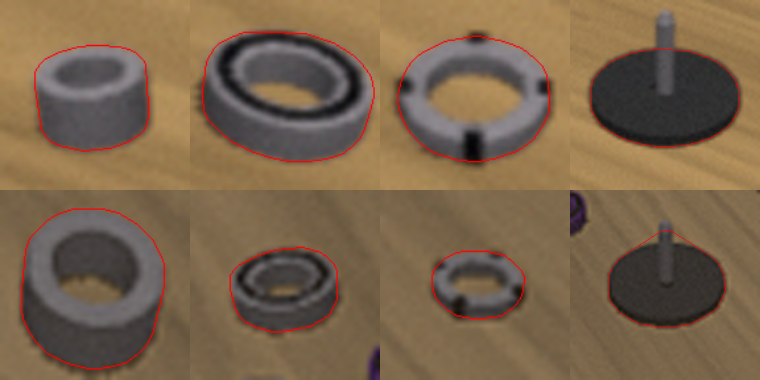

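```bash
python3 - <<'E'
from h import *
A=dict(np.load("pics/scene0.npz"));B=dict(np.load("pics/side0.npz"))
for n,a,b in [("blue",(409,232),(201,188)),("purpL",(389,254),(232,178)),("purpR",(459,232),(172,178)),("solid",(147,207),(405,289)),("big",(208,242),(352,226)),("nut",(417,314),(256,145))]:
    p,e=tri(A,a,B,b); print(n,np.round(p,3),round(e,4))
# pin tip / pin line
ims=[]
for s,c in((A,(318,228)),(B,(269,190))):
    im=s["pixels"][c[1]-20:c[1]+12,c[0]-12:c[0]+12,::-1]; ims.append(cv2.resize(im,(360,480),interpolation=cv2.INTER_NEAREST))
cv2.imwrite("pics/pin.png",np.hstack(ims))
def pr(s,p):
    q=s["world_to_cam"][:3]@np.append(p,1); q=s["K"]@q; return q[:2]/q[2]
for p in [(.5237,.0626),(.5225,.062)]:
    for s in(A,B): print(p,[np.round(pr(s,[*p,z]),1) for z in(.01,.04,.07)])
E
```

```text
blue [0.391 0.194 0.007] 0.0011
purpL [0.479 0.193 0.007] 0.0013
purpR [0.338 0.274 0.007] 0.0045
solid [ 0.629 -0.314  0.012] 0.0021
big [ 0.647 -0.114  0.01 ] 0.0031
nut [0.605 0.302 0.012] 0.0048
(0.5237, 0.0626) [array([317.4, 241.4]), array([317.6, 228.6]), array([317.7, 215.5])]
(0.5237, 0.0626) [array([269.2, 199.5]), array([269. , 190.2]), array([268.8, 180.5])]
(0.5225, 0.062) [array([317.5, 241. ]), array([317.6, 228.2]), array([317.8, 215.1])]
(0.5225, 0.062) [array([268.9, 199.7]), array([268.7, 190.5]), array([268.5, 180.8])]
```

View pics/pin.png

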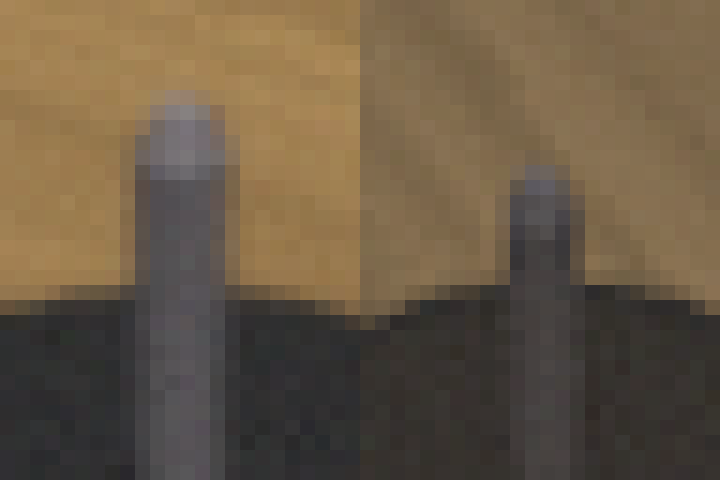

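>>> {"fn": "step_arm", "kwargs": {"series": [{"xyz": [0, 0, 0.03], "rot": [0, 0, 0]}, {"xyz": [0, 0, 0.045], "rot": [0, 0, 0]}, {"xyz": [0.02, -0.02, 0.03], "rot": [0, 0, 0]}, {"xyz": [0.025, -0.04, 0], "rot": [0, 0, 0]}, {"xyz": [0.025, -0.04, 0], "rot": [0, 0, 0]}, {"xyz": [0.025, -0.04, 0], "rot": [0, 0, 0]}, {"xyz": [0.025, -0.04, 0], "rot": [0, 0, 0]}, {"xyz": [0.025, -0.04, 0], "rot": [0, 0, 0]}, {"xyz": [0.025, -0.04, 0], "rot": [0, 0, 0]}, {"xyz": [0.025, -0.04, 0], "rot": [0, 0, 0]}], "grip": -1, "squeeze": 50}}

```text
time_s: 1.15
tool_pos: [0.4407, 0.327, 0.3363]
eef_rot: [-0.564, 0.826, 0.0, 0.0]
wrist_force: [0.6, 0.5, 0.1]
finger_gap: 0.0853
```

>>> {"fn": "step_arm", "kwargs": {"series": [{"xyz": [0.008, -0.048, -0.01], "rot": [0, 0, 0]}, {"xyz": [0.008, -0.048, -0.01], "rot": [0, 0, 0]}, {"xyz": [0.008, -0.048, -0.01], "rot": [0, 0, 0]}, {"xyz": [0.008, -0.048, -0.01], "rot": [0, 0, 0]}, {"xyz": [0.005, -0.048, -0.01], "rot": [0, 0, 0]}, {"xyz": [0, -0.048, -0.01], "rot": [0, 0, 0]}, {"xyz": [0, -0.048, -0.01], "rot": [0, 0, 0]}, {"xyz": [0, -0.048, -0.01], "rot": [0, 0, 0]}, {"xyz": [0, -0.048, -0.01], "rot": [0, 0, 0]}, {"xyz": [0, -0.048, -0.01], "rot": [0, 0, 0]}]}}

```text
time_s: 2.15
tool_pos: [0.4767, -0.153, 0.236]
eef_rot: [-0.564, 0.826, -0.0, 0.0]
wrist_force: [1.5, 0.3, 0.8]
finger_gap: 0.0854
```

>>> {"fn": "step_arm", "kwargs": {"series": [{"xyz": [0, -0.046, -0.015], "rot": [0, 0, 0]}, {"xyz": [0, -0.046, -0.015], "rot": [0, 0, 0]}, {"xyz": [0, -0.03, -0.03], "rot": [0, 0, 0]}, {"xyz": [0, 0, -0.03], "rot": [0, 0, 0]}, {"xyz": [0, 0, -0.02], "rot": [0, 0, 0]}, {"xyz": [0, 0, 0], "rot": [0, 0, 0]}, {"xyz": [0, 0, 0], "rot": [0, 0, 0]}]}}

```text
time_s: 2.85
tool_pos: [0.4773, -0.2733, 0.1266]
eef_rot: [-0.564, 0.826, 0.0, -0.0]
wrist_force: [-0.8, -0.5, 0.4]
finger_gap: 0.0855
```

```bash
cat >> h.py <<'E'
def fish(s,u,v,z):
    K=s["K"];T=s["world_to_cam"];R=T[:3,:3];t=T[:3,3]
    x=(u-K[0,2])/K[0,0];y=(v-K[1,2])/K[1,1];r=np.hypot(x,y)
    d=np.array([0,0,1.]) if r<1e-9 else np.array([np.sin(r)*x/r,np.sin(r)*y/r,np.cos(r)])
    o=-R.T@t;d=R.T@d;return o+d*(z-o[2])/d[2]
E
python3 - <<'E'
from plant import env
from h import *
s=env.snapshot("wrist"); cv2.imwrite("pics/w1.png",s["pixels"][:,:,::-1]); np.savez("pics/w1.npz",**s)
print(env.read_state()["tool_pos"])
E
```

```text
[ 0.47794589 -0.27323485  0.12740142]
```

View pics/w1.png

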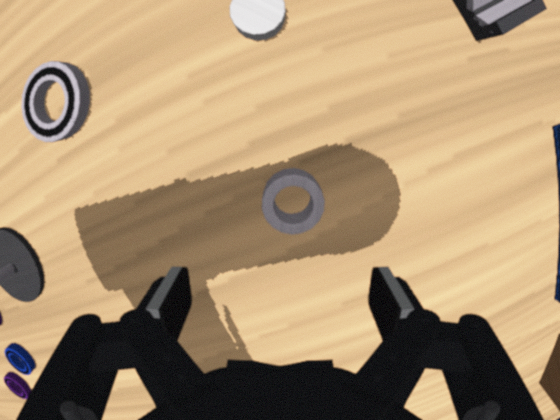

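```bash
python3 - <<'E'
from h import *
s=dict(np.load("pics/w1.npz"))
im=s["pixels"][150:260,240:350]
g=cv2.cvtColor(im,cv2.COLOR_RGB2HSV)
m=((g[...,1]<60)).astype(np.uint8)
cs,_=cv2.findContours(m,cv2.RETR_EXTERNAL,cv2.CHAIN_APPROX_NONE); c=max(cs,key=cv2.contourArea)
M=cv2.moments(c);u,v=M["m10"]/M["m00"]+240,M["m01"]/M["m00"]+150
print(u,v,cv2.boundingRect(c),fish(s,u,v,.014),fish(s,u,v,.028))
E
```

```text
292.30636292223096 201.12673474731605 (22, 18, 63, 67) [ 0.47520499 -0.28428968  0.014     ] [ 0.47937043 -0.28529659  0.028     ]
```

>>> {"fn": "step_arm", "kwargs": {"series": [{"xyz": [0, -0.0115, -0.03], "rot": [0, 0, 0]}, {"xyz": [0, 0, -0.035], "rot": [0, 0, 0]}, {"xyz": [0, 0, -0.03], "rot": [0, 0, 0]}, {"xyz": [0, 0, -0.02], "rot": [0, 0, 0]}, {"xyz": [0, 0, -0.008], "rot": [0, 0, 0]}, {"xyz": [0, 0, 0], "rot": [0, 0, 0]}, {"xyz": [0, 0, 0], "rot": [0, 0, 0]}]}}

```text
time_s: 3.6
tool_pos: [0.4785, -0.2848, 0.0048]
eef_rot: [-0.565, 0.825, -0.001, 0.001]
wrist_force: [0.1, -0.1, 0.4]
finger_gap: 0.0856
```

>>> {"fn": "step_arm", "kwargs": {"series": [{"xyz": [0, 0, 0], "rot": [0, 0, 0]}, {"xyz": [0, 0, 0], "rot": [0, 0, 0]}, {"xyz": [0, 0, 0], "rot": [0, 0, 0]}, {"xyz": [0, 0, 0], "rot": [0, 0, 0]}, {"xyz": [0, 0, 0], "rot": [0, 0, 0]}, {"xyz": [0, 0, 0], "rot": [0, 0, 0]}, {"xyz": [0, 0, 0], "rot": [0, 0, 0]}, {"xyz": [0, 0, 0], "rot": [0, 0, 0]}], "grip": 1, "squeeze": 50}}

```text
time_s: 4.4
tool_pos: [0.4778, -0.2847, 0.0047]
eef_rot: [-0.564, 0.825, -0.001, 0.001]
wrist_force: [-2.2, 3.3, 9.8]
finger_gap: 0.0491
```

>>> {"fn": "step_arm", "kwargs": {"series": [{"xyz": [0, 0, 0.02], "rot": [0, 0, 0]}, {"xyz": [0, 0, 0.035], "rot": [0, 0, 0]}, {"xyz": [0, 0, 0.045], "rot": [0, 0, 0]}, {"xyz": [0, 0, 0.02], "rot": [0, 0, 0]}, {"xyz": [0, 0, 0], "rot": [0, 0, 0]}, {"xyz": [0, 0, 0], "rot": [0, 0, 0]}]}}

```text
time_s: 5.0
tool_pos: [0.4767, -0.2843, 0.1231]
eef_rot: [-0.564, 0.826, 0.0, 0.0]
wrist_force: [0.2, 0.0, -3.1]
finger_gap: 0.0489
```

```bash
python3 - <<'E'
from plant import env
from h import *
s=env.snapshot("side"); cv2.imwrite("pics/s2.png",cv2.resize(s["pixels"][180:380,220:450,::-1],None,fx=3,fy=3)); np.savez("pics/s2.npz",**s)
st=env.read_state();print(st["tool_pos"],st["wrist_force"],st["torque"],st["finger_gap"])
E
```

```text
[ 0.47618464 -0.2842186   0.12219563] [ 0.02590524  0.61933898 -3.83756427] [-0.0019425   0.02077586 -0.02652576] 0.04855686693727635
```

View pics/s2.png

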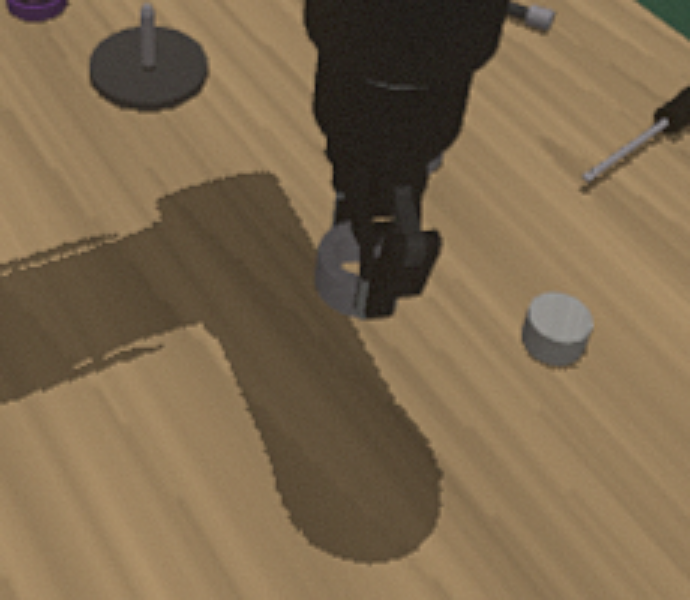

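>>> {"fn": "step_arm", "kwargs": {"series": [{"xyz": [0.003, 0.0235, 0.01], "rot": [0, 0, 0]}, {"xyz": [0.006, 0.0475, 0], "rot": [0, 0, 0]}, {"xyz": [0.006, 0.0475, 0], "rot": [0, 0, 0]}, {"xyz": [0.006, 0.0475, 0], "rot": [0, 0, 0]}, {"xyz": [0.006, 0.0475, 0], "rot": [0, 0, 0]}, {"xyz": [0.006, 0.0475, 0], "rot": [0, 0, 0]}, {"xyz": [0.006, 0.0475, 0], "rot": [0, 0, 0]}, {"xyz": [0.006, 0.038, 0], "rot": [0, 0, 0]}, {"xyz": [0, 0, 0], "rot": [0, 0, 0]}, {"xyz": [0, 0, 0], "rot": [0, 0, 0]}]}}

```text
time_s: 6.05
tool_pos: [0.5211, 0.0624, 0.1314]
eef_rot: [-0.565, 0.825, 0.0, -0.002]
wrist_force: [0.3, -0.6, -2.9]
finger_gap: 0.0485
```

```bash
python3 - <<'E'
from plant import env
from h import *
a=env.snapshot("scene");b=env.snapshot("side"); np.savez("pics/a3.npz",**a);np.savez("pics/b3.npz",**b)
f=lambda s,u,v:cv2.resize(s["pixels"][v-55:v+55,u-55:u+55,::-1],(390,390),interpolation=cv2.INTER_CUBIC)
cv2.imwrite("pics/p3.png",np.hstack([f(a,318,215),f(b,269,180)]))
st=env.read_state();print(st["tool_pos"],st["wrist_force"],st["torque"],st["finger_gap"])
E
```

```text
[0.52123286 0.06106271 0.13198382] [ 0.27332779 -0.22062845 -2.23132406] [-0.07042626 -0.05516761  0.03020213] 0.04884995848216554
```

View pics/p3.png

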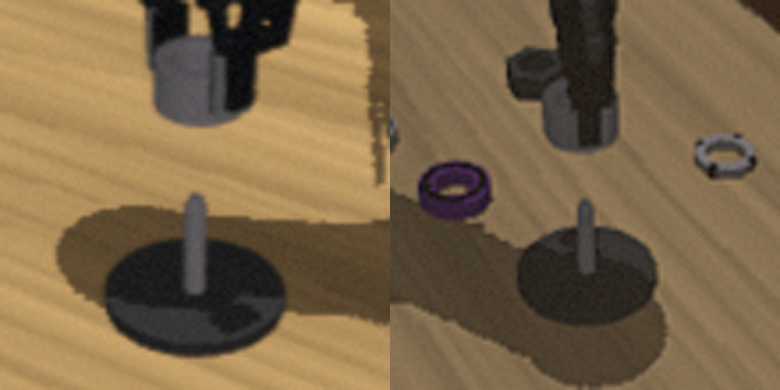

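```bash
python3 - <<'E'
from h import *
for n,rows_sp,rows_pin,u in(("a3",[188,190,192],[225,230,235],318),("b3",[160,163],[187,192],269)):
    s=dict(np.load(f"pics/{n}.npz"));h=cv2.cvtColor(s["pixels"],cv2.COLOR_RGB2HSV)
    for r in rows_sp+rows_pin:
        print(n,r,' '.join(f"{x-u}:{a}/{b}" for x,a,b in [(x,h[r,x,1],h[r,x,2]) for x in range(u-16,u+20)]))
E
```

```text
a3 188 -16:123/193 -15:121/191 -14:120/192 -13:111/177 -12:82/118 -11:19/80 -10:6/79 -9:6/81 -8:16/80 -7:9/86 -6:9/86 -5:6/84 -4:6/89 -3:3/90 -2:6/89 -1:11/91 0:9/87 1:8/95 2:14/88 3:9/81 4:12/65 5:3/73 6:6/79 7:3/75 8:15/52 9:35/22 10:85/18 11:0/16 12:51/20 13:64/12 14:28/18 15:54/33 16:117/89 17:121/150 18:121/173 19:121/175
a3 190 -16:119/191 -15:119/187 -14:123/188 -13:119/184 -12:109/159 -11:46/94 -10:6/81 -9:6/82 -8:3/80 -7:6/81 -6:6/86 -5:9/89 -4:9/87 -3:14/93 -2:5/93 -1:14/93 0:9/89 1:14/92 2:17/91 3:16/79 4:4/60 5:7/72 6:10/77 7:7/75 8:6/46 9:19/27 10:18/14 11:13/20 12:26/29 13:6/44 14:44/64 15:94/119 16:112/176 17:117/192 18:122/192 19:123/190
a3 192 -16:118/192 -15:123/191 -14:117/189 -13:120/192 -12:119/187 -11:113/170 -10:84/128 -9:36/99 -8:20/89 -7:15/86 -6:12/86 -5:14/89 -4:11/93 -3:6/89 -2:16/93 -1:11/95 0:11/91 1:11/92 2:14/92 3:11/89 4:9/83 5:10/80 6:6/80 7:9/83 8:6/84 9:6/83 10:6/80 11:21/86 12:71/118 13:106/163 14:119/189 15:117/198 16:117/205 17:115/204 18:116/204 19:119/201
a3 225 -16:127/90 -15:125/94 -14:126/91 -13:119/94 -12:126/95 -11:129/97 -10:127/90 -9:12
[... 1634 characters left out ...]
 -15:105/121 -14:100/123 -13:102/128 -12:100/133 -11:99/134 -10:99/137 -9:100/143 -8:103/141 -7:101/141 -6:104/137 -5:103/138 -4:99/141 -3:94/120 -2:12/63 -1:18/71 0:24/74 1:12/65 2:77/99 3:105/146 4:107/134 5:99/132 6:104/130 7:99/137 8:96/146 9:102/143 10:98/141 11:103/143 12:99/139 13:97/140 14:104/140 15:104/133 16:102/130 17:98/128 18:104/130 19:102/132
b3 192 -16:102/133 -15:97/132 -14:92/111 -13:50/71 -12:5/50 -11:21/49 -10:34/53 -9:22/57 -8:39/52 -7:52/39 -6:67/42 -5:68/45 -4:75/41 -3:49/52 -2:27/67 -1:17/77 0:17/76 1:14/73 2:29/61 3:41/44 4:28/55 5:29/53 6:32/56 7:27/56 8:22/57 9:19/54 10:33/54 11:19/53 12:21/48 13:23/56 14:88/90 15:101/136 16:100/145 17:100/145 18:100/140 19:96/136
```

>>> {"fn": "step_arm", "kwargs": {"series": [{"xyz": [0.0015, -0.001, -0.02], "rot": [0, 0, 0]}, {"xyz": [0, 0, -0.03], "rot": [0, 0, 0]}, {"xyz": [0, 0, -0.03], "rot": [0, 0, 0]}, {"xyz": [0, 0, -0.02], "rot": [0, 0, 0]}, {"xyz": [0, 0, -0.01], "rot": [0, 0, 0]}, {"xyz": [0, 0, -0.005], "rot": [0, 0, 0]}, {"xyz": [0, 0, 0], "rot": [0, 0, 0]}, {"xyz": [0, 0, 0], "rot": [0, 0, 0]}]}}

```text
time_s: 6.95
tool_pos: [0.5244, 0.0609, 0.0192]
eef_rot: [-0.564, 0.826, -0.0, 0.001]
wrist_force: [-0.1, 0.3, -3.3]
finger_gap: 0.0493
```

>>> {"fn": "step_arm", "kwargs": {"series": [{"xyz": [0, 0, -0.002], "rot": [0, 0, 0]}, {"xyz": [0, 0, -0.0015], "rot": [0, 0, 0]}, {"xyz": [0, 0, -0.001], "rot": [0, 0, 0]}, {"xyz": [0, 0, 0], "rot": [0, 0, 0]}]}}

```text
time_s: 7.35
tool_pos: [0.5241, 0.0611, 0.0148]
eef_rot: [-0.564, 0.825, -0.0, 0.0]
wrist_force: [-2.5, -0.3, 7.6]
finger_gap: 0.0488
```

>>> {"fn": "step_arm", "kwargs": {"series": [{"xyz": [0, 0, 0], "rot": [0, 0, 0]}, {"xyz": [0, 0, 0], "rot": [0, 0, 0]}, {"xyz": [0, 0, 0], "rot": [0, 0, 0]}, {"xyz": [0, 0, 0], "rot": [0, 0, 0]}, {"xyz": [0, 0, 0], "rot": [0, 0, 0]}, {"xyz": [0, 0, 0.03], "rot": [0, 0, 0]}, {"xyz": [0, 0, 0.045], "rot": [0, 0, 0]}, {"xyz": [0, 0, 0.045], "rot": [0, 0, 0]}, {"xyz": [0, 0, 0.02], "rot": [0, 0, 0]}], "grip": -1}}

```text
time_s: 8.25
tool_pos: [0.5254, 0.0614, 0.1581]
eef_rot: [-0.564, 0.825, -0.001, 0.003]
wrist_force: [0.9, -0.2, -0.4]
finger_gap: 0.0852
```

>>> {"fn": "step_arm", "kwargs": {"series": [{"xyz": [-0.007, 0.02, 0], "rot": [0, 0, 0]}, {"xyz": [-0.015, 0.043, 0], "rot": [0, 0, 0]}, {"xyz": [-0.015, 0.043, 0], "rot": [0, 0, 0]}, {"xyz": [-0.015, 0.043, 0], "rot": [0, 0, 0]}, {"xyz": [-0.015, 0.043, -0.01], "rot": [0, 0, 0]}, {"xyz": [-0.0135, 0.042, -0.01], "rot": [0, 0, 0]}, {"xyz": [0, 0, -0.005], "rot": [0, 0, 0]}, {"xyz": [0, 0, 0], "rot": [0, 0, 0]}]}}

```text
time_s: 9.05
tool_pos: [0.4423, 0.2953, 0.1278]
eef_rot: [-0.565, 0.825, -0.0, -0.001]
wrist_force: [0.5, -0.2, -0.5]
finger_gap: 0.0852
```

```bash
python3 - <<'E'
from plant import env
from h import *
s=env.snapshot("wrist"); cv2.imwrite("pics/w4.png",s["pixels"][:,:,::-1]); np.savez("pics/w4.npz",**s)
b=env.snapshot("side");np.savez("pics/b4.npz",**b); cv2.imwrite("pics/b4.png",cv2.resize(b["pixels"][120:260,150:350,::-1],None,fx=3,fy=3))
st=env.read_state();print(st["tool_pos"],st["wrist_force"])
E
```

```text
[0.44322305 0.29429468 0.12873894] [-0.28332335  0.13317493 -0.50367903]
```

View pics/w4.png

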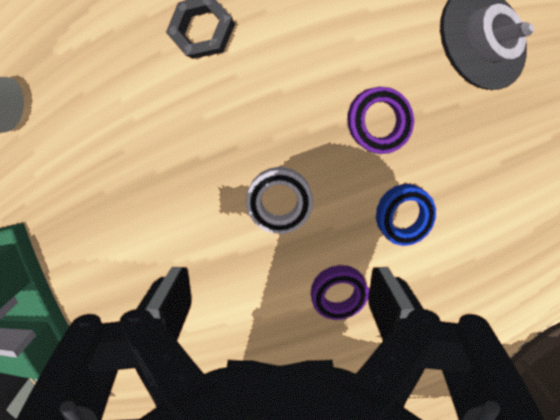

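View pics/b4.png

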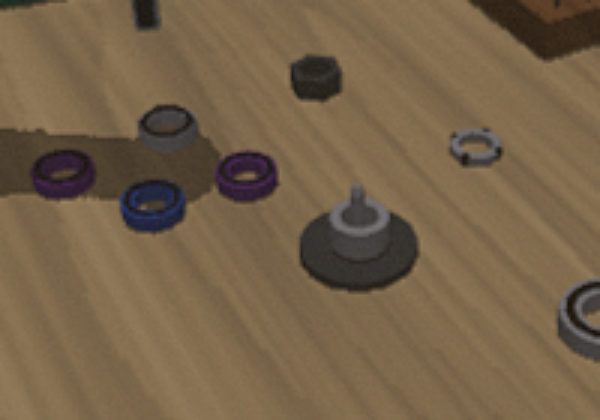

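```bash
python3 - <<'E'
from h import *
s=dict(np.load("pics/w4.npz"))
print(fish(s,280,200,.008),fish(s,280,200,.016))
E
```

```text
[0.4425964  0.29391676 0.008     ] [0.44484136 0.29307188 0.016     ]
```

```bash
python3 - <<'E'
from h import *
s=dict(np.load("pics/a3.npz"))
for d in(.025,.032,.038):
    for z in(.125,.13,.135,.14,.145):
        q=s["K"]@(s["world_to_cam"][:3]@np.array([.5211+.363*d,.0617+.932*d,z,1]));print(d,z,q[:2]/q[2])
im=s["pixels"][165:205,295:345,::-1];cv2.imwrite("pics/f.png",cv2.resize(im,None,fx=12,fy=12,interpolation=cv2.INTER_NEAREST))
E
```

```text
0.025 0.125 [326.54858678 195.1011332 ]
0.025 0.13 [326.60373216 192.68855595]
0.025 0.135 [326.65920776 190.26153133]
0.025 0.14 [326.71501657 187.81992917]
0.025 0.145 [326.7711616  185.36361774]
0.032 0.125 [328.88999724 196.74030706]
0.032 0.13 [328.95248692 194.31888139]
0.032 0.135 [329.01535295 191.88287234]
0.032 0.14 [329.07859875 189.43214779]
0.032 0.145 [329.14222776 186.96657397]
0.038 0.125 [330.91823327 198.16023387]
0.038 0.13 [330.98714942 195.73118806]
0.038 0.135 [331.05648268 193.28744086]
0.038 0.14 [331.12623684 190.82885838]
0.038 0.145 [331.19641575 188.35530512]
```

View pics/f.png

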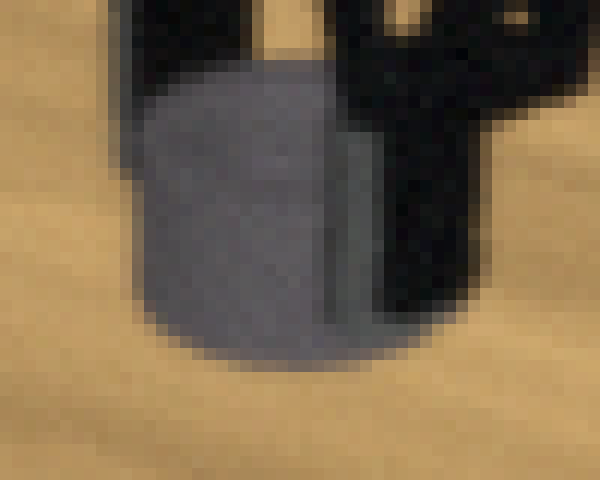

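>>> {"fn": "step_arm", "kwargs": {"series": [{"xyz": [0.0005, -0.0005, -0.03], "rot": [0, 0, 0]}, {"xyz": [0, 0, -0.04], "rot": [0, 0, 0]}, {"xyz": [0, 0, -0.03], "rot": [0, 0, 0]}, {"xyz": [0, 0, -0.02], "rot": [0, 0, 0]}, {"xyz": [0, 0, -0.007], "rot": [0, 0, 0]}, {"xyz": [0, 0, 0], "rot": [0, 0, 0]}, {"xyz": [0, 0, 0], "rot": [0, 0, 0]}]}}

```text
time_s: 9.85
tool_pos: [0.4445, 0.2945, 0.0029]
eef_rot: [-0.564, 0.826, 0.0, 0.001]
wrist_force: [-0.2, 0.3, 0.1]
finger_gap: 0.0857
```

>>> {"fn": "step_arm", "kwargs": {"series": [{"xyz": [0, 0, -0.004], "rot": [0, 0, 0]}, {"xyz": [0, 0, 0], "rot": [0, 0, 0]}, {"xyz": [0, 0, 0], "rot": [0, 0, 0]}, {"xyz": [0, 0, 0], "rot": [0, 0, 0]}, {"xyz": [0, 0, 0], "rot": [0, 0, 0]}, {"xyz": [0, 0, 0], "rot": [0, 0, 0]}, {"xyz": [0, 0, 0], "rot": [0, 0, 0]}, {"xyz": [0, 0, 0], "rot": [0, 0, 0]}], "grip": 1, "squeeze": 50}}

```text
time_s: 10.65
tool_pos: [0.444, 0.2947, -0.001]
eef_rot: [-0.564, 0.826, 0.0, 0.001]
wrist_force: [-2.0, -1.5, 7.1]
finger_gap: 0.054
```

>>> {"fn": "step_arm", "kwargs": {"series": [{"xyz": [0, 0, 0.02], "rot": [0, 0, 0]}, {"xyz": [0, 0, 0.035], "rot": [0, 0, 0]}, {"xyz": [0, 0, 0.045], "rot": [0, 0, 0]}, {"xyz": [0, 0, 0.035], "rot": [0, 0, 0]}, {"xyz": [0, 0, 0.015], "rot": [0, 0, 0]}, {"xyz": [0, 0, 0], "rot": [0, 0, 0]}]}}

```text
time_s: 11.25
tool_pos: [0.4446, 0.2956, 0.1509]
eef_rot: [-0.564, 0.826, 0.001, 0.003]
wrist_force: [0.5, 0.6, -1.6]
finger_gap: 0.0539
```

>>> {"fn": "step_arm", "kwargs": {"series": [{"xyz": [0.006, -0.018, 0], "rot": [0, 0, 0]}, {"xyz": [0.015, -0.043, 0], "rot": [0, 0, 0]}, {"xyz": [0.015, -0.043, 0], "rot": [0, 0, 0]}, {"xyz": [0.015, -0.043, 0], "rot": [0, 0, 0]}, {"xyz": [0.015, -0.043, 0], "rot": [0, 0, 0]}, {"xyz": [0.013, -0.043, 0], "rot": [0, 0, 0]}, {"xyz": [0, 0, -0.02], "rot": [0, 0, 0]}, {"xyz": [0, 0, 0], "rot": [0, 0, 0]}, {"xyz": [0, 0, 0], "rot": [0, 0, 0]}]}}

```text
time_s: 12.15
tool_pos: [0.522, 0.0611, 0.127]
eef_rot: [-0.564, 0.826, 0.0, -0.001]
wrist_force: [-0.1, 0.6, -1.3]
finger_gap: 0.0537
```

```bash
cat > look.py <<'E'
import sys
from plant import env
from h import *
n=sys.argv[1]
a=env.snapshot("scene");b=env.snapshot("side"); np.savez(f"pics/a{n}.npz",**a);np.savez(f"pics/b{n}.npz",**b)
f=lambda s,u,v:cv2.resize(s["pixels"][v-55:v+45,u-50:u+50,::-1],(400,400),interpolation=cv2.INTER_CUBIC)
cv2.imwrite(f"pics/p{n}.png",np.hstack([f(a,318,215),f(b,269,180)]))
st=env.read_state();print(st["tool_pos"],st["wrist_force"],st["torque"],st["finger_gap"])
E
python3 look.py 5
```

```text
[0.52274291 0.06214023 0.12806549] [ 0.24623337 -0.24135249 -0.97226383] [ 0.0700951  -0.02176793 -0.005252  ] 0.05356986043236476
```

View pics/p5.png

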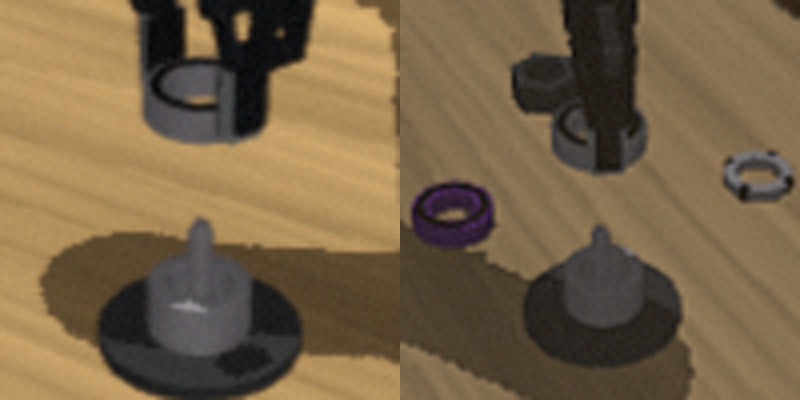

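>>> {"fn": "step_arm", "kwargs": {"series": [{"xyz": [-0.001, -0.0015, -0.02], "rot": [0, 0, 0]}, {"xyz": [0, 0, -0.03], "rot": [0, 0, 0]}, {"xyz": [0, 0, -0.02], "rot": [0, 0, 0]}, {"xyz": [0, 0, -0.01], "rot": [0, 0, 0]}, {"xyz": [0, 0, -0.005], "rot": [0, 0, 0]}, {"xyz": [0, 0, 0], "rot": [0, 0, 0]}, {"xyz": [0, 0, 0], "rot": [0, 0, 0]}]}}

```text
time_s: 12.95
tool_pos: [0.5224, 0.0604, 0.0437]
eef_rot: [-0.564, 0.825, -0.0, 0.001]
wrist_force: [-0.2, -1.0, -1.3]
finger_gap: 0.0536
```

>>> {"fn": "step_arm", "kwargs": {"series": [{"xyz": [0, 0, -0.003], "rot": [0, 0, 0]}, {"xyz": [0, 0, -0.0015], "rot": [0, 0, 0]}, {"xyz": [0, 0, -0.0015], "rot": [0, 0, 0]}, {"xyz": [0, 0, 0], "rot": [0, 0, 0]}]}}

```text
time_s: 13.35
tool_pos: [0.5219, 0.0599, 0.0371]
eef_rot: [-0.564, 0.826, -0.0, 0.0]
wrist_force: [-1.3, 0.1, 0.9]
finger_gap: 0.0539
```

>>> {"fn": "step_arm", "kwargs": {"series": [{"xyz": [0, 0, 0], "rot": [0, 0, 0]}, {"xyz": [0, 0, 0], "rot": [0, 0, 0]}, {"xyz": [0, 0, 0], "rot": [0, 0, 0]}, {"xyz": [0, 0, 0], "rot": [0, 0, 0]}, {"xyz": [0, 0, 0], "rot": [0, 0, 0]}, {"xyz": [0, 0, 0.025], "rot": [0, 0, 0]}, {"xyz": [0, 0, 0.045], "rot": [0, 0, 0]}, {"xyz": [0, 0, 0.03], "rot": [0, 0, 0]}, {"xyz": [0, 0, 0], "rot": [0, 0, 0]}], "grip": -1}}

```text
time_s: 14.25
tool_pos: [0.5244, 0.0608, 0.1414]
eef_rot: [-0.565, 0.825, -0.001, 0.004]
wrist_force: [0.7, 0.3, -0.2]
finger_gap: 0.0851
```

>>> {"fn": "step_arm", "kwargs": {"series": [{"xyz": [0.02, 0.009, 0], "rot": [0, 0, 0]}, {"xyz": [0.04, 0.018, 0], "rot": [0, 0, 0]}, {"xyz": [0.04, 0.018, 0], "rot": [0, 0, 0]}, {"xyz": [0.04, 0.018, 0], "rot": [0, 0, 0]}, {"xyz": [0.02, 0.0095, -0.012], "rot": [0, 0, 0]}, {"xyz": [0, 0, 0], "rot": [0, 0, 0]}, {"xyz": [0, 0, 0], "rot": [0, 0, 0]}]}}

```text
time_s: 14.95
tool_pos: [0.681, 0.1321, 0.123]
eef_rot: [-0.564, 0.826, 0.0, -0.001]
wrist_force: [0.4, 0.7, 0.5]
finger_gap: 0.085
```

```bash
python3 look.py 6; python3 - <<'E'
from plant import env
from h import *
s=env.snapshot("wrist"); cv2.imwrite("pics/w6.png",s["pixels"][:,:,::-1]); np.savez("pics/w6.npz",**s)
E
```

```text
[0.68102969 0.13196176 0.12466851] [-0.00688682  0.24669554 -0.17025387] [0.02514221 0.05555047 0.01061861] 0.085405035332782
```

View pics/w6.png

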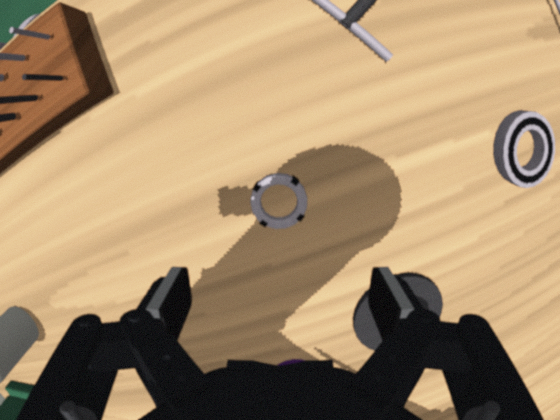

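View pics/p6.png

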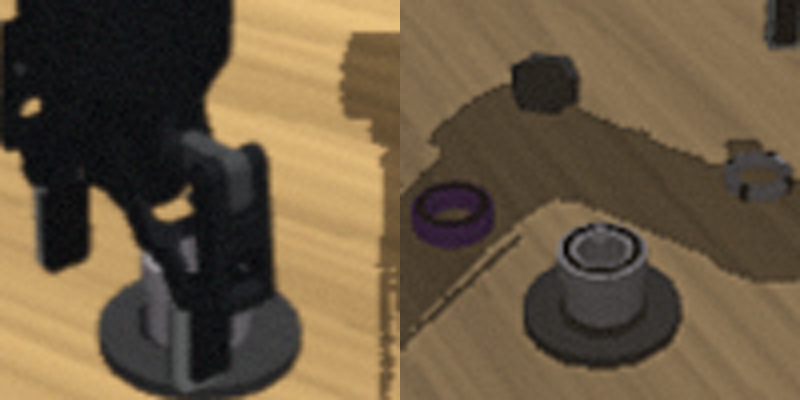

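```bash
python3 - <<'E'
from h import *
s=dict(np.load("pics/b6.npz"));im=s["pixels"][170:220,240:300,::-1]
cv2.imwrite("pics/z6.png",cv2.resize(im,None,fx=11,fy=11,interpolation=cv2.INTER_CUBIC))
w=dict(np.load("pics/w6.npz"));print(fish(w,279,201,.005),fish(w,279,201,.01))
E
```

```text
[0.68097737 0.13186825 0.005     ] [0.68238494 0.13130946 0.01      ]
```

View pics/z6.png

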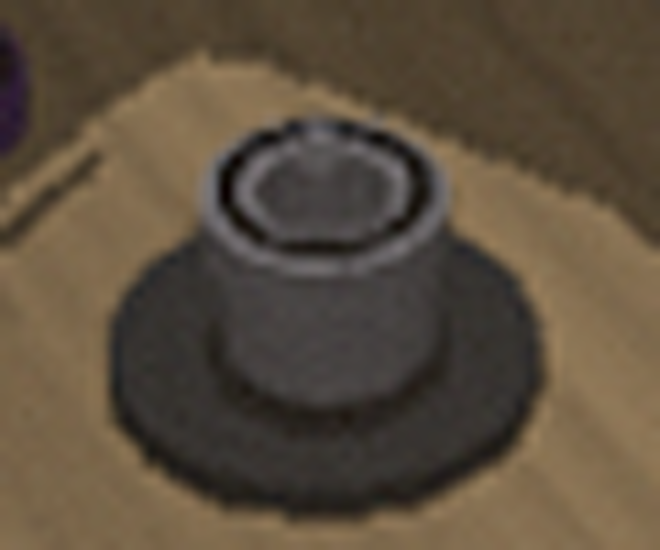

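>>> {"fn": "step_arm", "kwargs": {"series": [{"xyz": [0.001, 0.0005, -0.03], "rot": [0, 0, 0]}, {"xyz": [0, 0, -0.04], "rot": [0, 0, 0]}, {"xyz": [0, 0, -0.03], "rot": [0, 0, 0]}, {"xyz": [0, 0, -0.018], "rot": [0, 0, 0]}, {"xyz": [0, 0, -0.004], "rot": [0, 0, 0]}, {"xyz": [0, 0, 0], "rot": [0, 0, 0]}, {"xyz": [0, 0, 0], "rot": [0, 0, 0]}]}}

```text
time_s: 15.8
tool_pos: [0.6836, 0.1332, 0.0047]
eef_rot: [-0.564, 0.826, -0.0, 0.001]
wrist_force: [0.1, 0.5, -0.7]
finger_gap: 0.0854
```

>>> {"fn": "step_arm", "kwargs": {"series": [{"xyz": [-0.0005, 0, -0.0065], "rot": [0, 0, 0]}, {"xyz": [0, 0, 0], "rot": [0, 0, 0]}, {"xyz": [0, 0, 0], "rot": [0, 0, 0]}, {"xyz": [0, 0, 0], "rot": [0, 0, 0]}, {"xyz": [0, 0, 0], "rot": [0, 0, 0]}, {"xyz": [0, 0, 0], "rot": [0, 0, 0]}, {"xyz": [0, 0, 0], "rot": [0, 0, 0]}, {"xyz": [0, 0, 0], "rot": [0, 0, 0]}], "grip": 1, "squeeze": 40}}

```text
time_s: 16.6
tool_pos: [0.6832, 0.1332, -0.0021]
eef_rot: [-0.565, 0.825, -0.0, 0.001]
wrist_force: [-1.2, 0.5, 6.4]
finger_gap: 0.0459
```

>>> {"fn": "step_arm", "kwargs": {"series": [{"xyz": [0, 0, 0.02], "rot": [0, 0, 0]}, {"xyz": [0, 0, 0.035], "rot": [0, 0, 0]}, {"xyz": [0, 0, 0.045], "rot": [0, 0, 0]}, {"xyz": [0, 0, 0.04], "rot": [0, 0, 0]}, {"xyz": [0, 0, 0.01], "rot": [0, 0, 0]}, {"xyz": [0, 0, 0], "rot": [0, 0, 0]}]}}

```text
time_s: 17.2
tool_pos: [0.6832, 0.1333, 0.149]
eef_rot: [-0.564, 0.826, -0.0, 0.002]
wrist_force: [-0.4, -1.1, -2.4]
finger_gap: 0.0457
```

>>> {"fn": "step_arm", "kwargs": {"series": [{"xyz": [-0.02, -0.009, 0], "rot": [0, 0, 0]}, {"xyz": [-0.04, -0.018, 0], "rot": [0, 0, 0]}, {"xyz": [-0.04, -0.018, 0], "rot": [0, 0, 0]}, {"xyz": [-0.04, -0.018, 0], "rot": [0, 0, 0]}, {"xyz": [-0.02, -0.0085, -0.01], "rot": [0, 0, 0]}, {"xyz": [0, 0, -0.015], "rot": [0, 0, 0]}, {"xyz": [0, 0, 0], "rot": [0, 0, 0]}, {"xyz": [0, 0, 0], "rot": [0, 0, 0]}]}}

```text
time_s: 18.0
tool_pos: [0.5219, 0.0612, 0.1204]
eef_rot: [-0.564, 0.826, 0.0, -0.001]
wrist_force: [0.5, -0.1, -1.0]
finger_gap: 0.046
```

```bash
python3 look.py 7
```

```text
[0.52270704 0.06154602 0.12115469] [ 0.13133747 -0.16714786 -0.05569153] [ 0.00165909 -0.04510591  0.00035784] 0.04617266661318028
```

View pics/p7.png

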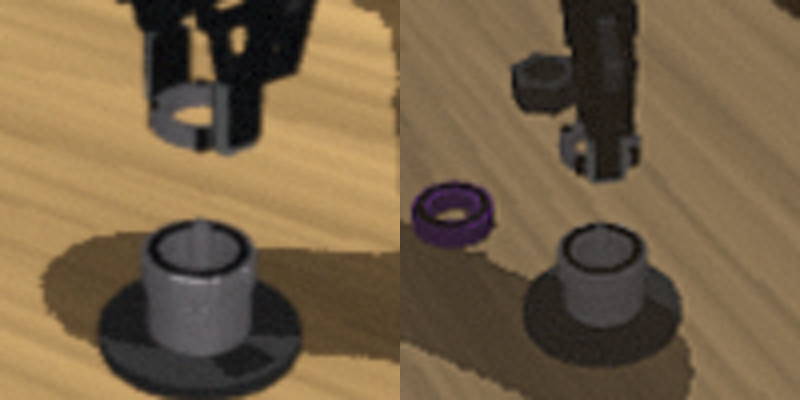

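>>> {"fn": "step_arm", "kwargs": {"series": [{"xyz": [0, 0, -0.02], "rot": [0, 0, 0]}, {"xyz": [0, 0, -0.025], "rot": [0, 0, 0]}, {"xyz": [0, 0, -0.012], "rot": [0, 0, 0]}, {"xyz": [0, 0, -0.006], "rot": [0, 0, 0]}, {"xyz": [0, 0, 0], "rot": [0, 0, 0]}, {"xyz": [0, 0, 0], "rot": [0, 0, 0]}]}}

```text
time_s: 18.7
tool_pos: [0.5229, 0.0616, 0.059]
eef_rot: [-0.564, 0.826, -0.0, 0.0]
wrist_force: [-0.3, 0.2, 0.2]
finger_gap: 0.0461
```

>>> {"fn": "step_arm", "kwargs": {"series": [{"xyz": [0, 0, -0.003], "rot": [0, 0, 0]}, {"xyz": [0, 0, -0.0015], "rot": [0, 0, 0]}, {"xyz": [0, 0, -0.0015], "rot": [0, 0, 0]}, {"xyz": [0, 0, 0], "rot": [0, 0, 0]}, {"xyz": [0, 0, 0], "rot": [0, 0, 0]}]}}

```text
time_s: 19.2
tool_pos: [0.5223, 0.0613, 0.0524]
eef_rot: [-0.564, 0.826, -0.0, 0.0]
wrist_force: [-0.6, 0.3, -0.4]
finger_gap: 0.0458
```

>>> {"fn": "step_arm", "kwargs": {"series": [{"xyz": [0, 0, -0.0005], "rot": [0, 0, 0]}, {"xyz": [0, 0, 0], "rot": [0, 0, 0]}]}}

```text
time_s: 19.4
tool_pos: [0.5223, 0.0614, 0.0519]
eef_rot: [-0.564, 0.826, -0.0, 0.0]
wrist_force: [0.3, -0.1, 0.0]
finger_gap: 0.046
```

>>> {"fn": "step_arm", "kwargs": {"series": [{"xyz": [0, 0, 0], "rot": [0, 0, 0]}, {"xyz": [0, 0, 0], "rot": [0, 0, 0]}, {"xyz": [0, 0, 0], "rot": [0, 0, 0]}, {"xyz": [0, 0, 0], "rot": [0, 0, 0]}, {"xyz": [0, 0, 0], "rot": [0, 0, 0]}, {"xyz": [0, 0, 0.025], "rot": [0, 0, 0]}, {"xyz": [0, 0, 0.045], "rot": [0, 0, 0]}, {"xyz": [0, 0, 0.045], "rot": [0, 0, 0]}, {"xyz": [0, 0, 0.03], "rot": [0, 0, 0]}, {"xyz": [0, 0, 0], "rot": [0, 0, 0]}], "grip": -1}}

```text
time_s: 20.4
tool_pos: [0.5247, 0.0622, 0.2018]
eef_rot: [-0.565, 0.825, -0.001, 0.004]
wrist_force: [0.2, 0.5, -0.8]
finger_gap: 0.0858
```

>>> {"fn": "step_arm", "kwargs": {"series": [{"xyz": [0, 0.02, 0], "rot": [0, 0, 0]}, {"xyz": [0, 0.04, 0], "rot": [0, 0, 0]}, {"xyz": [0, 0.04, 0], "rot": [0, 0, 0]}, {"xyz": [0, 0.02, 0], "rot": [0, 0, 0]}, {"xyz": [0, 0, 0], "rot": [0, 0, 0]}, {"xyz": [0, 0, 0], "rot": [0, 0, 0]}]}}

```text
time_s: 21.0
tool_pos: [0.5218, 0.1815, 0.196]
eef_rot: [-0.565, 0.825, 0.0, -0.001]
wrist_force: [-0.0, 0.9, 0.4]
finger_gap: 0.0853
```

```bash
python3 look.py 8
```

```text
[0.52198609 0.18062962 0.19639723] [-0.19199386 -0.94919438  0.34830821] [ 0.00089652 -0.05819925  0.01751926] 0.08539122520834978
```

View pics/p8.png

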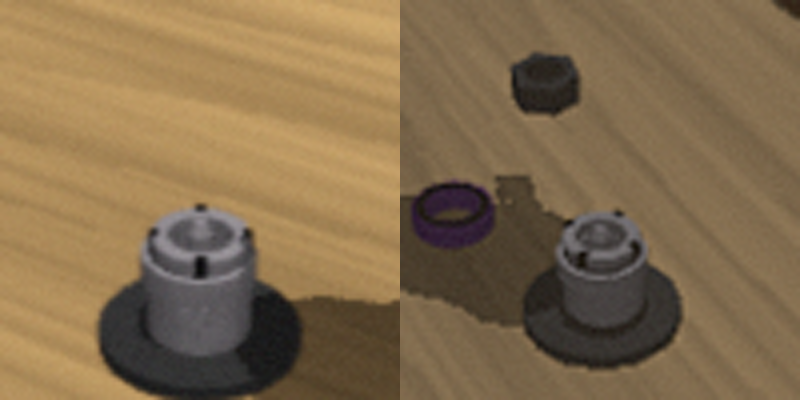

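The scene crop shows the spacer on the base, the bearing above it and the notched ring on top at about (203,232), which is pixel (318.7,218). The calibration puts the pin axis at z = 64 mm at row 217.7, so the ring sits at full stack height. It is flat in both views and the gripper is clear.

```bash
python3 - <<'E'
from plant import env
print(env.job_done(), env.read_state()["time_s"])
E
```

```text
the job is handed in; nothing more can be done
the job is handed in; nothing more can be done
```

The job is handed in: the spacer tube is down on the stand's base, the smaller steel bearing is on top of it, and the notched lock ring is on top of the bearing. All three are threaded over the pin and let go. It took about 21 s of the 64 s allowed.

- **Final check:** the last pictures from the scene and side cameras show the stack flat and centred on the pin. The lock ring's top appears at image row 218, and the calibration predicts 217.7 for a fully seated stack (64 mm). The arm stood about 0.12 m to the side and 0.2 m up, with the gripper open and touching nothing.
- **Forces:** the highest wrist force I read was about 10 N, while the fingers closed on the spacer.
- **Small disagreements:** position estimates from the different cameras differed by up to about 2 mm, well within the 9.5 mm of room around the pin. The finger opening read 1 to 2 mm less than each part's diameter. Contact did not show in the force reading when I set the lock ring down, so it may have dropped by less than about 1 mm; the picture shows it seated.

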